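Slide the wooden scraper off the shelf's end and lay it on the drying brick

TASK

Slide the flat wooden scraper along the low shelf, without lifting it, until its handle sticks out about 5 cm past the shelf's end on the basin side. Then take it by the handle from above and lay it flat and straight across the middle of the terracotta brick, so that both its ends stick out over the brick's long sides. Leave the round wooden mat where it lies.

Things in the scene. Friction and masses are not known exactly. Their poses are not given: they have to be found in the camera images.
- scraper: Flat pale-wood scraper, 160 mm long and 6 mm thick all over, loose, about 45 g: a straight handle 110 mm long and 32 mm wide, then a blade 50 mm long and 56 mm wide. Lies flat on the shelf, handle towards the shelf's basin-side end (roughly -y). Origin: on its underside, on its centre line, midway between its two ends (80 mm from each); +x points along it to the handle end, +z up. It balances about 10 mm from the origin on the blade side.
- shelf: Low white-painted wooden shelf, fixed, board top 100 mm above the worktop, board 20 mm thick, 300 mm deep (its x) and 500 mm long (its y). Origin: on the worktop straight below the middle of its basin-side (right-hand) end edge; +y points from that end along the shelf, away from the basin. Beyond the end (its -y) is open air down to the worktop. A steel cup, an egg cup and a funnel stand on it 340 mm or more from this end.
- block: Terracotta brick, fixed, for drying things on, standing on the worktop on the basin side of the shelf: 180 mm long (its x), 60 mm wide (its y), 45 mm high. Origin: centre of its underside.
- mat: Round flat mat of the same pale wood, 90 mm across, 6 mm thick, loose, lying on the shelf beside the scraper. Origin: centre of its underside. Not to be moved.
There are look-alikes about, which are no part of the job. What is shaped like the scraper but blue, grey or purple is not meant.

How it is judged:
By the outcome, as a careful person would: the job done as asked, in the order asked, and still so for the second after the job is handed in, with the robot touching nothing.
It also fails if it takes over 61 s, if anything falls off the work surface, if the arm or the gripper's body presses on something with over 40 N, if the wrist force passes 120 N, or if a joint passes its speed limit or range.

ROBOT

A 7-joint arm with a two-finger parallel gripper is mounted at the origin on the work surface. World frame = base frame: x ahead of the robot, y to its left, z up, the work surface at z = 0. Lengths are in mm, angles in rad, forces in N, time in s.
With the tool pointing down it reaches from about 400 to 875 mm from the base axis. Payload 4.4 kg.
Tool frame: the origin (TCP) lies at the very end of the fingers, on their centre line; the grasp point (between the pads) lies 19 mm behind it; z points along the fingers, y is the line along which they close (so a half turn about z gives the same grasp; the last joint's range is limited). The gripper opens to 85 mm and grips with 20 to 120 N. Pads are 22 mm wide; open, the fingers measure 114 mm over their backs; the gripper's body (76 mm by 85 mm) begins 54 mm behind the grasp point. The pads swing forward as they close: fully open they stand 13 mm farther back than shut.
Start: joints at [-1.268, 0.628, 0.038, 1.517, -0.027, 0.996, -0.02], TCP at [234.3, 606.318, 231.313] pointing down, gripper open.
Joint ranges: [-3.06, 3.06], [-0.37, 2.12], [-1.25, 1.32], [0.18, 2.47], [-1.1, 4.24], [0.23, 1.98], [-2.94, 2.94]. Speed limits (rad/s): [2.57, 2.57, 3.14, 3.14, 3.14, 3.14, 3.14].

INTERFACE

Orientations are given as [roll, pitch, yaw] about the fixed x, y, z axes, in that order (R = Rz(yaw) Ry(pitch) Rx(roll)).
In Python, from cell import monitor, viewer, workorder gives the robot as it stands.
- The arm moves only by the tool arm_command, never from a script. Its argument "series" is one flat list of numbers, 5 for each row, row after row: the opening in per cent of the stroke, from 0 (shut) to 100 (fully open), then the shift along the tool's x, y, z in cm, then the turn about the tool's z in degrees. In form: [claw, x, y, z, roll, claw, x, y, z, roll, ...]. A call has exactly 5 rows; each row is the pose to reach, as a shift and turn from the pose commanded when the call began, along the tool's axes at that moment; what a row does not reach only later rows make up. A row lasts 1/12 s, in which the tool goes at most 41.7 mm and 7.16 degrees, less where a joint would pass 70% of its speed; a pose out of reach is approached as far as the arm can. A call with a gripper value outside its range is refused whole. The fingers move at their own pace and stop on an object; the grip force is fixed at half the most. Time passes only in rows, so rows that repeat a pose let the fingers close, or fill a call up. It gives the time, the measured TCP pose, the force, the opening and the grip force at its end, in the units of the state.
- monitor.read_state(): the state, without advancing time (a new reading comes with each control period).
- viewer.get_image(name): name is "scene" or "top"; returns (picture, depth): 480x640x3 uint8, red, green, blue; 480x640 float32, mm along the optical axis (not along the pixel's ray), 0 where there is no reading.
- viewer.camera_model(name): a dict with "mtx" (3x3 intrinsics, pixels), "R" (3x3) and "t" (3): a world point X has camera coordinates R X + t. Camera axes: x right, y down, z forward; pixel columns grow to the right and rows downward; lengths in mm; the calibration is good to about 2 mm. A picture is of the moment at which its call begins. camera_model takes no time and is no camera call.
- workorder.finish_job(): hands the job in; it is judged then, once.
The state is a dict: "clock": time; "qpos": joint angles; "qd": joint speeds; "tau": joint torques, N m; "eef_pos": TCP position; "tool_rot": TCP orientation; "force": force on the tool from outside, world axes, zero at the start; "torque": the same for the moment, N m; "width": finger opening in mm; "gripper_force": force on a finger pad.
Only numpy, scipy, OpenCV 4.12 (cv2) and the standard library are available. Lean on these libraries where they do the work, as an engineer would, in place of code of your own. Each camera call takes 0.05 s, during which the arm holds its last target. There are 200 camera calls.

## Working session

There is one attempt and no reset: what is moved stays moved. The work goes in short steps, Python scripts to look and compute and a tool call to move; the robot and the scene stay as the last step left them, time stands still between calls to the robot, and variables do not carry over. Pictures are saved under pics/ and viewed, at most 10 in all, crops included, and the job is handed in when it is done.

Besides the shell and the picture viewer there is one more tool, called after "Emit:" as name(argument=value, ...), one argument or row to a line, values as JSON. arm_command: Moves the arm, as the interface text tells. Its arguments: {"type":"object","properties":{"series":{"type":"array","items":{"type":"number"}}},"required":["series"]}

```bash
mkdir -p pics; ls
python3 - <<'E'
from cell import monitor, viewer, workorder
import cv2,numpy as np
s=monitor.read_state()
for k in s: print(k,np.round(s[k],3))
for n in("scene","top"):
    p,d=viewer.get_image(n); cv2.imwrite(f"pics/{n}0.png",p[:,:,::-1]); np.save(f"pics/{n}0d.npy",d)
    c=viewer.camera_model(n); print(n,np.round(c["mtx"],1).tolist(),np.round(-c["R"].T@c["t"]),np.round(c["R"],2).tolist())
E
```

```text
pics
clock 0.0
qpos [-1.268  0.629  0.038  1.518 -0.027  0.996 -0.02 ]
qd [-0.    -0.    -0.     0.001 -0.001  0.     0.001]
tau [-0.0000e+00 -5.6340e+01  1.2260e+00 -1.9345e+01  1.1000e-02  1.0000e-02
  0.0000e+00]
eef_pos [234.052 605.723 230.389]
tool_rot [-3.14   0.     2.773]
force [ 0.657 -0.923  0.693]
torque [ 0.001 -0.02  -0.059]
gripper_force 0.0
width 85.317
scene [[530.3, 0.0, 316.5], [0.0, 530.3, 235.5], [0.0, 0.0, 1.0]] [1065. -523. 1333.] [[0.63, 0.78, 0.01], [0.66, -0.52, -0.54], [-0.41, 0.34, -0.84]]
top [[458.3, 0.0, 322.9], [0.0, 458.3, 247.2], [0.0, 0.0, 1.0]] [ 310.  -40. 1229.] [[0.03, -1.0, -0.0], [-0.99, -0.03, -0.17], [0.17, 0.01, -0.99]]
```

View pics/top0.png

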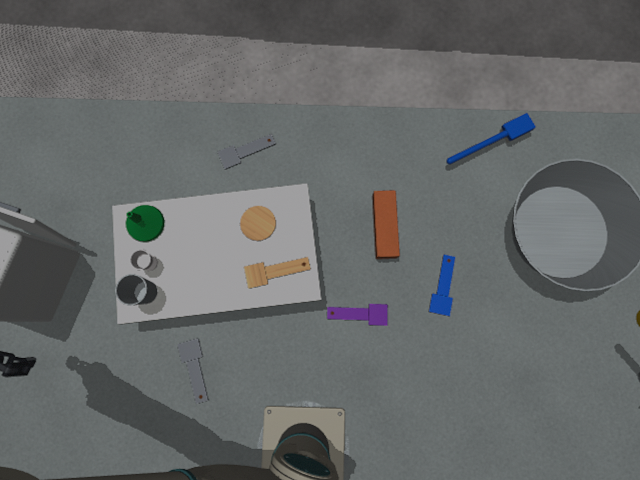

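View pics/scene0.png

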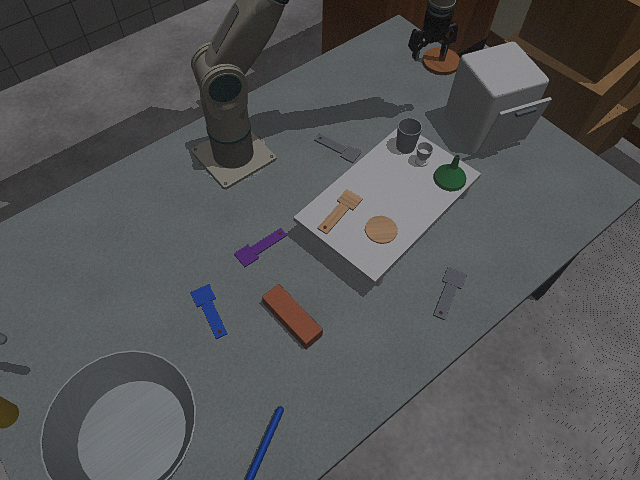

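The top view shows pale-wood scraper at about (278,272), handle end (310,265), blade (247,275). The round mat is at (258,223), the shelf's basin-side end runs (307,185)–(321,300), and the brick is at (386,225). The look-alikes are grey (247,150) and (193,370), purple (357,315), and blue (443,285) and (492,140). Only the one on the shelf is pale wood. I'll measure it and confirm with a crop.

```bash
cat > h.py <<'E'
from cell import monitor, viewer, workorder
import cv2, numpy as np
def ray(n,uv,z):
    """pixels (N,2) onto the plane of height z -> world xy"""
    c=viewer.camera_model(n); C=-c["R"].T@c["t"]
    uv=np.atleast_2d(uv).astype(float)
    d=np.c_[uv,np.ones(len(uv))]@np.linalg.inv(c["mtx"]).T@c["R"]
    return (C+d*((z-C[2])/d[:,2])[:,None])[:,:2]
def mask(p,lo,hi,box):
    m=cv2.inRange(cv2.cvtColor(p,cv2.COLOR_RGB2HSV),lo,hi); o=np.zeros_like(m)
    x0,y0,x1,y1=box; o[y0:y1,x0:x1]=m[y0:y1,x0:x1]
    n,l,s,_=cv2.connectedComponentsWithStats(o); return (l==1+np.argmax(s[1:,4])).astype(np.uint8)
def pts(m):
    v,u=np.nonzero(m); return np.c_[u,v]
def rect(n,m,z):
    (c,(w,h),a)=cv2.minAreaRect(ray(n,pts(m),z).astype(np.float32))
    if w<h: w,h,a=h,w,a+90
    return np.round(c,1),round(w,1),round(h,1),round((a+90)%180-90,2)
E
python3 - <<'E'
from h import *
W=((8,60,60),(25,255,255)); T=((0,120,60),(10,255,255))
p=cv2.imread("pics/top0.png")[:,:,::-1]; q=cv2.imread("pics/scene0.png")[:,:,::-1]
for n,im,bs,bm,bb,bw in(("top",p,(235,250,320,300),(235,200,285,245),(365,180,410,265),(105,178,330,330)),("scene",q,(310,185,368,238),(360,212,402,247),(255,280,330,350),(285,120,490,285))):
    d=np.load(f"pics/{n}0d.npy")
    for k,b,r,z in(("scr",bs,W,106),("mat",bm,W,106),("brick",bb,T,45)):
        m=mask(im,*r,b); print(n,k,m.sum(),rect(n,m,z),np.median(d[m>0]))
    m=mask(im,(0,0,120),(180,40,255),bw); print(n,"shelf",rect(n,m,100))
# scraper axis from top: PCA, widths along
m=mask(p,*W,(235,250,320,300)); P=ray("top",pts(m),106); c=P.mean(0); w,v=np.linalg.eigh(np.cov((P-c).T)); a=v[:,1]; a*=-np.sign(a[1])
s=(P-c)@a; t=(P-c)@[-a[1],a[0]]; print("axis",a,"ctr",c,s.min(),s.max(),"ends",c+a*s.min(),c+a*s.max())
for x in range(-70,90,20):
    k=abs(s-x)<5; print(x,t[k].min().round(),t[k].max().round())
cr=np.hstack([cv2.resize(p[170:330,100:420],None,fx=2.4,fy=2.4,interpolation=2)]);cv2.imwrite("pics/crop1.png",cr[:,:,::-1])
E
```

```text
top scr 1022 (array([439.5,  76.7]), 158.8, 55.4, -74.26) 1129.808
top mat 973 (array([555.9, 131.6]), 87.7, 87.1, 28.84) 1149.9816
top brick 1475 (array([ 577.6, -198.2]), 177.2, 59.4, 3.4) 1211.8624
top shelf (array([481.3, 236.1]), 501.6, 300.5, -81.59)
scene scr 627 (array([438.1,  75.4]), 159.2, 55.0, -78.16) 1504.1857
scene mat 681 (array([558. , 129.7]), 87.0, 86.0, 51.69) 1467.4924
scene brick 1373 (array([ 582.1, -201. ]), 178.0, 58.4, 3.52) 1394.6132
scene shelf (array([482.9, 235. ]), 499.1, 298.5, -81.58)
axis [ 0.25310256 -0.96743945] ctr [435.77329316  86.30148236] -68.9005788900725 89.87006251901832 ends [418.33438003 152.95862061] [458.51963634  -0.64236164]
-70 -26.0 27.0
-50 -28.0 28.0
-30 -27.0 27.0
-10 -16.0 16.0
10 -16.0 16.0
30 -15.0 16.0
50 -15.0 16.0
70 -16.0 16.0
```

View pics/crop1.png

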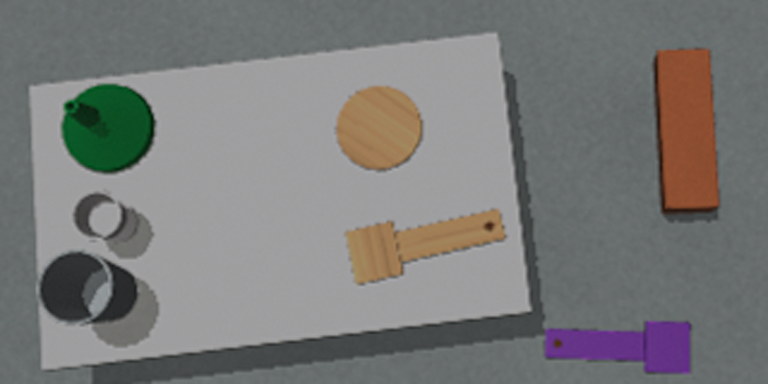

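The crop confirms it: pale scraper with handle end toward the shelf's end, mat apart from it, and purple look-alike on the worktop. Measured sizes (159×55, 88, 177×59 and 501×300 mm) match the description, and the two cameras agree to within about 2–4 mm.

```bash
cat >> h.py <<'E'
def scraper(n,p,box,z=106):
    """axis to handle, blade-end and handle-end points; angle deg"""
    P=ray(n,pts(mask(p,(8,60,60),(25,255,255),box)),z); c=P.mean(0); a=np.linalg.eigh(np.cov((P-c).T))[1][:,1]; a=a*-np.sign(a[1])
    s=(P-c)@a; return c+a*s.min(),c+a*s.max(),a,np.degrees(np.arctan2(a[1],a[0]))
def shift(x,y,z,yaw):
    """tool-axis shift (cm) and turn (deg) from the measured pose to the target, yaw in deg"""
    from scipy.spatial.transform import Rotation as Ro
    s=monitor.read_state(); R=Ro.from_euler("xyz",s["tool_rot"]).as_matrix()
    d=R.T@(np.array([x,y,z])-s["eef_pos"])/10
    t=-(yaw-np.degrees(s["tool_rot"][2])); print("t",s["clock"],"pos",np.round(s["eef_pos"],1),"rpy",np.round(np.degrees(s["tool_rot"]),1),"F",np.round(s["force"],1),"w",s["width"],"-> shift",np.round(d,2),"turn",round((t+180)%360-180,2))
E
python3 - <<'E'
from h import *
p=cv2.imread("pics/top0.png")[:,:,::-1]; q=cv2.imread("pics/scene0.png")[:,:,::-1]
for r in(scraper("top",p,(235,250,320,300)),scraper("scene",q,(310,185,368,238))): print([np.round(x,3) for x in r])
for n,b in(("top",(115,200,170,310)),("scene",(395,115,470,192))):
    c=viewer.camera_model(n); d=np.load(f"pics/{n}0d.npy"); x0,y0,x1,y1=b; v,u=np.mgrid[y0:y1,x0:x1]; D=d[y0:y1,x0:x1].ravel()
    X=(np.c_[u.ravel(),v.ravel(),np.ones(u.size)]@np.linalg.inv(c["mtx"]).T*D[:,None]-c["t"])@c["R"]; X=X[(D>0)&(X[:,2]<215)]; i=np.argsort(X[:,2])[-5:]; print(np.round(X[i]))
shift(412.5,175,200,104.6)
E
```

```text
[array([418.334, 152.959]), array([458.52 ,  -0.642]), array([ 0.253, -0.967]), np.float64(-75.339)]
[array([420.74 , 152.602]), array([461.16 ,  -1.466]), array([ 0.254, -0.967]), np.float64(-75.299)]
[[552. 414. 203.]
 [540. 410. 204.]
 [542. 414. 204.]
 [544. 419. 204.]
 [551. 410. 204.]]
[[549. 417. 202.]
 [547. 408. 202.]
 [557. 408. 203.]
 [552. 402. 203.]
 [558. 411. 205.]]
t 0.1 pos [234.1 605.8 230.5] rpy [-179.9    0.   158.9] F [-0.2 -0.   0.6] w 85.14076909722134 -> shift [-32.17 -33.74   3.11] turn 54.27
```

Emit:
arm_command(
  series=[15,-2.6,-2.7,0,4.4,15,-5.2,-5.4,0,8.8,15,-7.8,-8.1,0,13.2,15,-10.4,-10.8,0,17.6,15,-13,-13.5,0,22],
)

```text
clock: 0.52
eef_pos: [307.1, 431.6, 231.0]
tool_rot: [-3.141, 0.0, 2.385]
force: [0.5, 0.4, 0.3]
width: 25.5
gripper_force: 0.0
```

```bash
python3 -c "
from h import *
shift(413.5,175,230,104.6)"
```

```text
t 0.5167 pos [307.1 431.6 231. ] rpy [-180.     0.   136.7] F [0.5 0.4 0.3] w 25.45135247186257 -> shift [-25.35 -11.36   0.11] turn 32.07
```

Emit:
arm_command(
  series=[15,-3.6,-1.6,0,5,15,-7.2,-3.2,0,10,15,-10.8,-4.8,0,15,15,-14.4,-6.4,0,20,15,-18,-8,0,25],
)

```text
clock: 0.93
eef_pos: [383.7, 250.2, 231.3]
tool_rot: [-3.141, -0.0, 1.948]
force: [1.3, 0.9, 0.9]
width: 13.0
gripper_force: 0.0
```

```bash
python3 -c "
from h import *
shift(413.5,175,120,104.6)"
```

```text
t 0.9333 pos [383.7 250.2 231.3] rpy [-180.    -0.   111.6] F [1.3 0.9 0.9] w 13.015953517577488 -> shift [-8.09 -0.   11.13] turn 7.04
```

Emit:
arm_command(
  series=[15,-3.5,0,0,3.5,15,-7,0,1,7,15,-8.1,0,5,7,15,-8.1,0,8.5,7,15,-8.1,0,11,7],
)

```text
clock: 1.35
eef_pos: [413.2, 175.2, 119.3]
tool_rot: [-3.14, 0.001, 1.827]
force: [0.0, 0.5, -0.3]
width: 12.7
gripper_force: 0.0
```

```bash
python3 -c "
from h import *
shift(413.5,175,101.5,104.7)"
```

```text
t 1.35 pos [413.2 175.2 119.3] rpy [-179.9    0.   104.7] F [ 0.   0.5 -0.3] w 12.738062343153285 -> shift [-0.03  0.03  1.78] turn 0.01
```

Emit:
arm_command(
  series=[15,0,0,0.6,0,15,0,0,1.1,0,15,0,0,1.4,0,15,0,0,1.7,0,15,0,0,1.7,0],
)

```text
clock: 1.77
eef_pos: [414.3, 177.5, 105.0]
tool_rot: [3.14, -0.0, 1.831]
force: [0.1, 0.6, -0.4]
width: 12.9
gripper_force: 0.0
```

Run:
```python
from h import *
p,d=viewer.get_image("scene"); cv2.imwrite("pics/c2.png",cv2.resize(p[110:260,280:480],None,fx=4,fy=4,interpolation=2)[:,:,::-1])
for i in range(3):
    shift(413.5,175,102,104.7); viewer.get_image("top")
print(monitor.read_state()["qpos"])
```

```text
t 1.8167 pos [414.3 177.5 105.2] rpy [179.9  -0.  104.9] F [ 0.3  0.  -0.4] w 12.914362314793483 -> shift [-0.22 -0.14  0.31] turn 0.2
t 1.8667 pos [414.3 177.4 105.2] rpy [179.9  -0.  104.9] F [ 0.6  0.1 -0.6] w 12.852488283971862 -> shift [-0.22 -0.14  0.32] turn 0.2
t 1.9167 pos [414.2 177.3 105.1] rpy [179.9  -0.  104.9] F [ 1.5 -0.2 -0.7] w 12.615738584418603 -> shift [-0.21 -0.13  0.31] turn 0.19
[-0.61481949  0.58034324  0.21330904  2.17926576 -0.29797215  0.40689211
  0.0989417 ]
```

View pics/c2.png

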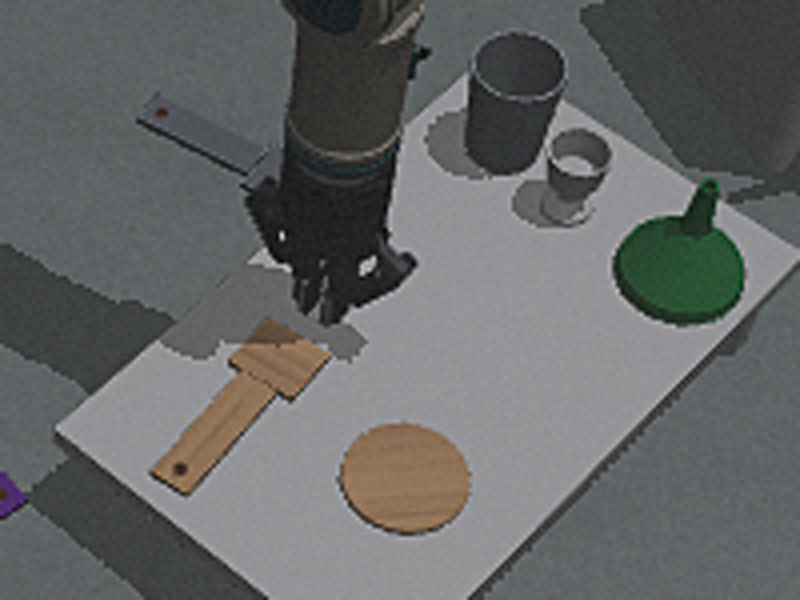

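The view shows the closed fingers just behind the blade's end, with nothing touched. The tool stopped about 3 mm high, so I'll correct that.

Emit:
arm_command(
  series=[15,0,0,0.1,0,15,0,0,0.2,0,15,0,0,0.3,0,15,0,0,0.3,0,15,0,0,0.3,0],
)

```text
clock: 2.38
eef_pos: [413.6, 176.9, 101.2]
tool_rot: [-3.141, 0.0, 1.83]
force: [0.4, -0.9, -0.2]
width: 13.0
gripper_force: 0.0
```

Run:
```python
from h import *
shift(413.5,175,102,104.7)
print(monitor.read_state()["qpos"],monitor.read_state()["tau"])
```

```text
t 2.3833 pos [413.6 176.9 101.2] rpy [-180.     0.   104.9] F [ 0.4 -0.9 -0.2] w 12.997658890120434 -> shift [-0.18 -0.06 -0.08] turn 0.17
[-0.61114447  0.5877741   0.20876803  2.18175305 -0.30071939  0.3985718
  0.1012428 ] [-1.14011363e-02 -4.27286446e+01  2.80970335e+00 -8.53856117e+00
  2.92210192e-03 -2.05956785e-03  1.47955805e-03]
```

Emit:
arm_command(
  series=[15,-0.8,0,0,0,15,-1.4,0,0,0,15,-2.0,0,0,0,15,-2.6,0,0,0,15,-3.2,0,0,0],
)

```text
clock: 2.8
eef_pos: [422.2, 145.0, 101.3]
tool_rot: [3.142, 0.0, 1.83]
force: [-0.4, 0.1, -0.3]
width: 12.8
gripper_force: 0.1
```

Run:
```python
from h import *
shift(420,153,102,104.7)
p,d=viewer.get_image("top"); cv2.imwrite("pics/t3.png",p[:,:,::-1])
print(scraper("top",p,(235,240,345,310)))
p,d=viewer.get_image("scene");print(scraper("scene",p,(290,185,368,258)))
```

```text
t 2.8 pos [422.2 145.  101.3] rpy [180.    0.  104.8] F [-0.4  0.1 -0.3] w 12.782798849833386 -> shift [ 0.82 -0.   -0.07] turn 0.13
(array([420.41531834, 136.07398445]), array([465.15941888, -18.41377084]), array([ 0.27819553, -0.96052446]), np.float64(-73.8474621292704))
(array([425.85360196, 133.98864377]), array([466.52667388, -20.18127079]), array([ 0.25509178, -0.96691684]), np.float64(-75.2209762355195))
```

Emit:
arm_command(
  series=[15,-0.6,0,0,0,15,-1.2,0,0,0,15,-1.8,0,0,0,15,-2.4,0,0,0,15,-3.0,0,0,0],
)

```text
clock: 3.32
eef_pos: [429.8, 116.3, 101.3]
tool_rot: [-3.142, 0.0, 1.83]
force: [0.7, -0.5, 0.8]
width: 12.8
gripper_force: 0.1
```

```bash
cat >> h.py <<'E'
def over():
    for n,b in(("top",(235,240,365,310)),("scene",(270,180,368,272))):
        p,d=viewer.get_image(n); r=scraper(n,p,b)
        E=np.array([517.8,-11.2]) if n=="top" else np.array([519.4,-12.0])
        print(n,"handle end",np.round(r[1],1),"ang",round(r[3],1),"len",round(np.linalg.norm(r[1]-r[0])),"overhang",round((r[1]-E)@[.1464,-.9892],1))
    return p
E
python3 -c "
from h import *
shift(420,153,102,104.7); over()"
```

```text
t 3.3167 pos [429.8 116.3 101.3] rpy [-180.     0.   104.9] F [ 0.7 -0.5  0.8] w 12.772177988993331 -> shift [ 3.8  -0.01 -0.07] turn 0.16
top handle end [473.4 -46.1] ang -73.2 len 160 overhang 28.0
scene handle end [474.1 -49. ] ang -75.3 len 160 overhang 30.0
```

Emit:
arm_command(
  series=[15,-0.6,0,0,0,15,-1.2,0,0,0,15,-1.7,0,0,0,15,-2.1,0,0,0,15,-2.1,0,0,0],
)

```text
clock: 3.83
eef_pos: [435.3, 95.6, 101.3]
tool_rot: [3.141, 0.0, 1.829]
force: [0.3, -0.9, -0.4]
width: 12.5
gripper_force: 0.0
```

```bash
python3 -c "
from h import *
shift(420,153,102,104.7); over()"
```

```text
t 3.8333 pos [435.3  95.6 101.3] rpy [180.    0.  104.8] F [ 0.3 -0.9 -0.4] w 12.500187641081272 -> shift [ 5.95 -0.02 -0.07] turn 0.08
top handle end [479.4 -67.8] ang -72.9 len 161 overhang 50.4
scene handle end [479.3 -68.8] ang -75.3 len 160 overhang 50.3
```

Overhang is 50 mm in both cameras. Next I'll back off and rise.

Emit:
arm_command(
  series=[15,0.8,0,0,0,15,1.5,0,-1,0,60,1.5,0,-4,0,60,0,0,-7,0,60,-3.8,0,-8,0],
)

```text
clock: 4.35
eef_pos: [445.5, 65.8, 184.0]
tool_rot: [3.137, -0.003, 1.841]
force: [1.1, -0.2, -0.5]
width: 48.6
gripper_force: 0.0
```

Emit:
arm_command(
  series=[60,-3.8,0,0,0,60,-7.6,0,0,0,60,-10,0,0,0,60,-10,0,0,0,60,-10,0,0,0],
)

```text
clock: 4.77
eef_pos: [470.4, -37.1, 181.2]
tool_rot: [-3.141, -0.0, 1.828]
force: [0.1, 1.3, -0.7]
width: 51.2
gripper_force: 0.0
```

```bash
python3 -c "
from h import *
over()
shift(473.4,-45.3,120,104.7);p,d=viewer.get_image('scene');cv2.imwrite('pics/c4.png',cv2.resize(p[130:290,240:440],None,fx=3,fy=3)[:,:,::-1])"
```

```text
top handle end [512.  122.8] ang -88.4 len 10 overhang -133.4
scene handle end [474.8 -70.6] ang -83.6 len 162 overhang 51.4
t 4.8667 pos [470.  -34.9 181.1] rpy [-1.80e+02 -1.00e-01  1.05e+02] F [1.3 0.3 0.5] w 51.17697535795167 -> shift [-1.1   0.07  6.1 ] turn 0.28
```

View pics/c4.png

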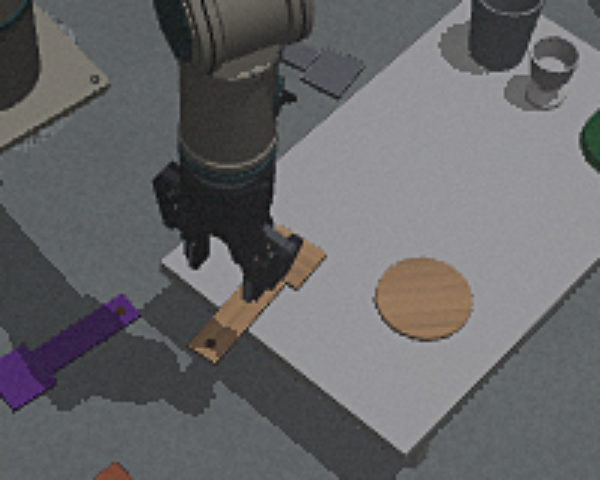

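The scene crop shows the handle out past the shelf end (crop pixel (205,350)) and the mat undisturbed. Now I'll descend over the handle.

Emit:
arm_command(
  series=[68,-1.1,0.1,0,0.3,68,-1.1,0.1,2,0.3,68,-1.1,0.1,4,0.3,68,-1.1,0.1,5.5,0.3,68,-1.1,0.1,5.5,0.3],
)

```text
clock: 5.33
eef_pos: [472.6, -46.5, 124.1]
tool_rot: [-3.137, -0.002, 1.826]
force: [0.2, 0.5, 0.1]
width: 58.0
gripper_force: 0.0
```

```bash
python3 -c "
from h import *
shift(473.4,-45.3,86,104.7)"
```

```text
t 5.3333 pos [472.6 -46.5 124.1] rpy [-1.797e+02 -1.000e-01  1.046e+02] F [0.2 0.5 0.1] w 57.95176645550492 -> shift [0.09 0.13 3.81] turn -0.06
```

Emit:
arm_command(
  series=[68,0.1,0.1,1,0,68,0.1,0.1,2,0,68,0.1,0.1,3,0,68,0.1,0.1,3.8,0,68,0.1,0.1,3.8,0],
)

```text
clock: 5.75
eef_pos: [474.6, -45.6, 87.4]
tool_rot: [-3.14, -0.0, 1.826]
force: [0.6, 0.8, -0.5]
width: 58.3
gripper_force: 0.0
```

```bash
python3 -c "
from h import *
p,d=viewer.get_image('scene');cv2.imwrite('pics/c5.png',cv2.resize(p[150:270,260:400],None,fx=5,fy=5)[:,:,::-1]);shift(473.4,-45.3,86,104.7)"
```

```text
t 5.8 pos [474.9 -45.7  88. ] rpy [-180.    -0.   104.6] F [ 0.3 -0.2  0.3] w 57.850215868264385 -> shift [ 0.08 -0.13  0.2 ] turn -0.11
```

View pics/c5.png

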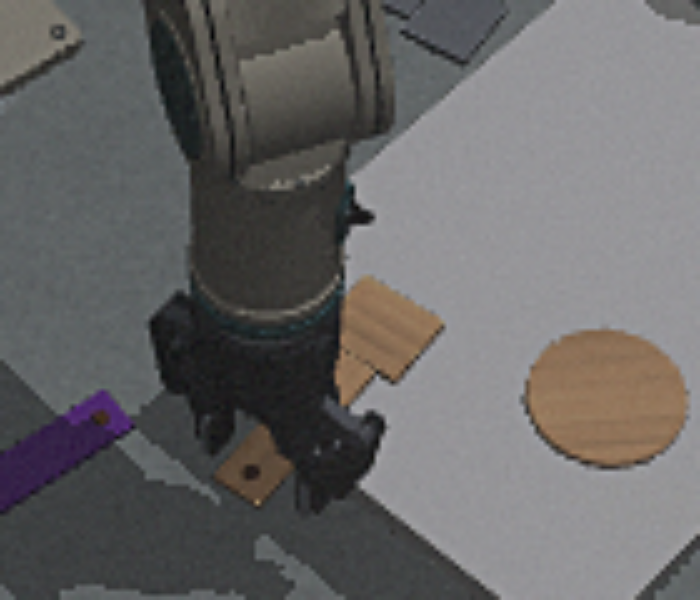

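The open fingers straddle the handle, one each side of it around crop pixel (260,465). Closing now.

Emit:
arm_command(
  series=[68,0.1,-0.1,0.2,0,68,0.1,-0.1,0.2,0,50,0.1,-0.1,0.2,0,0,0.1,-0.1,0.2,0,0,0.1,-0.1,0.2,0],
)

```text
clock: 6.22
eef_pos: [474.0, -45.1, 86.7]
tool_rot: [3.141, 0.0, 1.825]
force: [-0.4, -0.3, 3.9]
width: 30.5
gripper_force: 58.9
```

Emit:
arm_command(
  series=[0,0,0,0,0,0,0,0,0,0,0,0,0,0,0,0,0,0,0,0,0,0,0,0,0],
)

```text
clock: 6.63
eef_pos: [474.0, -45.2, 86.5]
tool_rot: [3.141, 0.0, 1.825]
force: [-0.4, 0.0, 5.7]
width: 30.5
gripper_force: 59.1
```

```bash
python3 -c "
from h import *
shift(473.4,-45.3,86,104.7);over()"
```

```text
t 6.6333 pos [474.  -45.2  86.5] rpy [180.    0.  104.6] F [-0.4  0.   5.7] w 30.525870837040497 -> shift [ 0.   -0.06  0.05] turn -0.13
top handle end [512.  122.8] ang -88.4 len 10 overhang -133.4
scene handle end [474.8  11.5] ang -60.3 len 89 overhang -29.8
```

Emit:
arm_command(
  series=[0,0,0,-0.3,0,0,0,0,-1,0,0,0,0,-2.5,0,0,0,0,-4,0,0,0,0,-4,0],
)

```text
clock: 7.15
eef_pos: [475.1, -45.4, 128.5]
tool_rot: [3.138, 0.001, 1.825]
force: [1.3, 0.1, -0.9]
width: 30.3
gripper_force: 59.3
```

```bash
python3 -c "
from h import *
p,d=viewer.get_image('scene');cv2.imwrite('pics/c6.png',cv2.resize(p[130:270,260:420],None,fx=4,fy=4)[:,:,::-1]);np.save('pics/d6.npy',d)
b=(300,150,370,225);m=mask(p,(8,60,60),(25,255,255),b);P=pts(m);c=viewer.camera_model('scene')
D=d[P[:,1],P[:,0]];X=(np.c_[P,np.ones(len(P))]@np.linalg.inv(c['mtx']).T*D[:,None]-c['t'])@c['R']
A=np.array([.254,-.967]);s=(X[:,:2]-[474,-45.2])@A
for lo in range(-150,20,20):
    k=(s>lo)&(s<=lo+20)
    if k.sum()>5: print(lo,k.sum(),np.median(X[k],0).round(1))
shift(583,-255,126,93.5)"
```

```text
-150 28 [440.2  83.2 146.3]
-130 121 [445.   70.6 147.2]
-110 101 [451.7  53.1 147.1]
-90 65 [459.4  34.8 147.2]
-70 20 [469.3  19.7 148.3]
t 7.2 pos [474.7 -45.2 127.5] rpy [1.798e+02 1.000e-01 1.046e+02] F [ 0.5 -0.5  0.1] w 30.40698874416848 -> shift [-23.03   5.2    0.18] turn 11.08
```

View pics/c6.png

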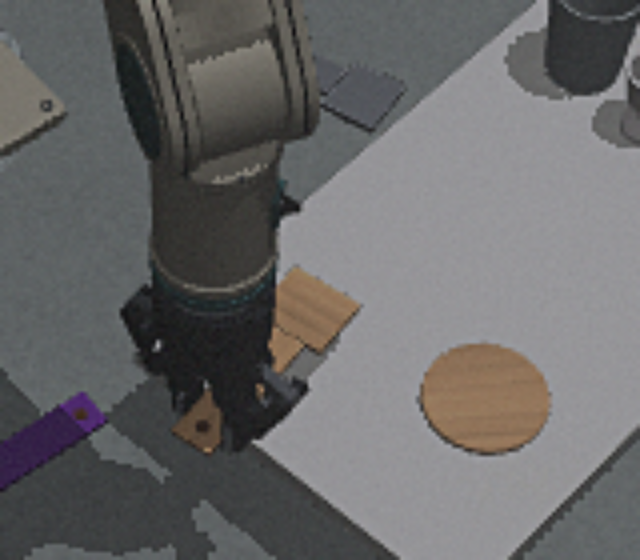

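The scraper is held level by the handle, top at z≈147 along its length, clear of the shelf and with the mat untouched. Next, over to the brick.

Emit:
arm_command(
  series=[0,-1.5,0.3,0,1,0,-4.3,1,0,2,0,-7.2,1.6,0,4,0,-10.1,2.3,0,6,0,-13,3,0,8],
)

```text
clock: 7.62
eef_pos: [535.4, -164.4, 125.5]
tool_rot: [-3.14, -0.001, 1.684]
force: [1.1, -0.0, -0.3]
width: 30.3
gripper_force: 59.3
```

Emit:
arm_command(
  series=[0,-2.8,0.1,0,1.5,0,-5.6,0.2,0,3,0,-8,0.3,0,3,0,-9,0.4,0,3,0,-9,0.4,0,3],
)

```text
clock: 8.03
eef_pos: [549.0, -255.3, 125.6]
tool_rot: [-3.141, 0.002, 1.629]
force: [0.1, -1.8, -0.8]
width: 30.4
gripper_force: 59.3
```

```bash
python3 -c "
from h import *
shift(583.4,-255.5,80,93.4)"
```

```text
t 8.0333 pos [ 549.  -255.3  125.6] rpy [-1.80e+02  1.00e-01  9.33e+01] F [ 0.1 -1.8 -0.8] w 30.379623628461072 -> shift [-0.21  3.43  4.56] turn -0.05
```

Emit:
arm_command(
  series=[0,0,1,0,0,0,-0.2,2.5,1,0,0,-0.2,3.4,2.5,0,0,-0.2,3.4,4,0,0,-0.2,3.4,4.5,0],
)

```text
clock: 8.45
eef_pos: [582.9, -248.1, 78.6]
tool_rot: [-3.138, -0.004, 1.636]
force: [-0.3, 0.7, -0.7]
width: 30.3
gripper_force: 59.3
```

```bash
python3 -c "
from h import *
viewer.get_image('top');s=monitor.read_state();z=s['eef_pos'][2]+19.6;print(s['eef_pos'])
p,d=viewer.get_image('scene');cv2.imwrite('pics/c7.png',cv2.resize(p[210:370,200:380],None,fx=3.5,fy=3.5)[:,:,::-1])
m=mask(p,(11,60,60),(25,255,255),(220,240,330,340));print(m.sum(),rect('scene',m,z),scraper('scene',p,(220,240,330,340),z))
shift(583.4,-255.5,33,93.4)"
```

```text
[ 582.15355876 -248.68600843   78.53928166]
565 (array([ 576.2, -166.7]), 105.7, 55.4, -85.53) (array([ 539.83974692, -124.30321814]), array([ 675.34612248, -234.91350239]), array([ 0.77468127, -0.63235191]), np.float64(-39.22385596577575))
t 8.55 pos [ 582.5 -249.7   79.8] rpy [-179.8   -0.2   93.7] F [-0.2  0.5 -0.9] w 30.64732762828977 -> shift [-0.6   0.07  4.68] turn 0.27
```

View pics/c7.png

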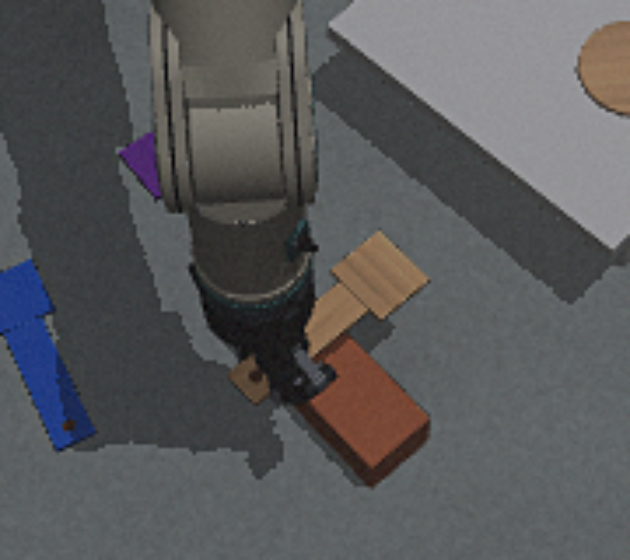

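The scraper is above the brick, blade beyond the near long side and handle over the far one. Its position agrees with the plan, so I'll lower it.

Emit:
arm_command(
  series=[0,-0.3,0,0.5,0,0,-0.5,0,1.3,0,0,-0.6,0,2.3,0.2,0,-0.6,0,3.2,0.2,0,-0.6,0,3.7,0.2],
)

```text
clock: 8.97
eef_pos: [583.3, -258.0, 42.8]
tool_rot: [-3.14, -0.001, 1.629]
force: [-0.2, -0.5, -0.3]
width: 30.4
gripper_force: 59.3
```

Emit:
arm_command(
  series=[0,0,0,0,0,0,0,0,0,0,0,0,0,0,0,0,0,0,0,0,0,0,0,0,0],
)

```text
clock: 9.38
eef_pos: [584.5, -258.3, 44.7]
tool_rot: [3.141, 0.0, 1.63]
force: [-0.5, 0.1, -0.8]
width: 30.3
gripper_force: 59.3
```

```bash
python3 -c "
from h import *
shift(583.4,-255.5,32,93.4)"
```

```text
t 9.3833 pos [ 584.5 -258.3   44.7] rpy [180.    0.   93.4] F [-0.5  0.1 -0.8] w 30.304956441835778 -> shift [ 0.29 -0.09  1.27] turn -0.03
```

Emit:
arm_command(
  series=[0,0.3,-0.1,0.4,0,0,0.3,-0.1,0.7,0,0,0.3,-0.1,0.9,0,0,0.3,-0.1,1.1,0,0,0.3,-0.1,1.1,0],
)

```text
clock: 9.8
eef_pos: [582.6, -255.2, 32.7]
tool_rot: [-3.141, -0.0, 1.63]
force: [-0.3, 0.2, -0.4]
width: 30.8
gripper_force: 59.3
```

Emit:
arm_command(
  series=[0,0,0,0,0,0,0,0,0,0,0,0,0,0,0,0,0,0,0,0,0,0,0,0,0],
)

```text
clock: 10.22
eef_pos: [583.1, -255.3, 33.4]
tool_rot: [3.141, 0.0, 1.63]
force: [0.2, -0.3, -0.3]
width: 30.7
gripper_force: 59.3
```

```bash
python3 -c "
from h import *
shift(583.4,-255.5,32,93.4)"
```

```text
t 10.2167 pos [ 583.1 -255.3   33.4] rpy [180.    0.   93.4] F [ 0.2 -0.3 -0.3] w 30.650235166914268 -> shift [-0.02  0.03  0.14] turn -0.03
```

Emit:
arm_command(
  series=[0,0,0,0.05,0,0,0,0,0.1,0,0,0,0,0.15,0,0,0,0,0.15,0,0,0,0,0.15,0],
)

```text
clock: 10.63
eef_pos: [583.0, -255.3, 32.0]
tool_rot: [3.141, 0.0, 1.63]
force: [-0.6, 0.3, 1.8]
width: 30.4
gripper_force: 59.6
```

Emit:
arm_command(
  series=[0,0,0,0.05,0,0,0,0,0.05,0,0,0,0,0.1,0,0,0,0,0.1,0,0,0,0,0.1,0],
)

```text
clock: 11.05
eef_pos: [583.1, -255.4, 31.5]
tool_rot: [3.141, -0.0, 1.63]
force: [-0.6, -0.4, 6.6]
width: 30.8
gripper_force: 60.1
```

Emit:
arm_command(
  series=[0,0,0,-0.05,0,0,0,0,-0.05,0,45,0,0,-0.05,0,55,0,0,-0.05,0,65,0,0,-0.05,0],
)

```text
clock: 11.47
eef_pos: [582.9, -255.2, 30.9]
tool_rot: [-3.141, -0.0, 1.63]
force: [-0.2, -0.8, 0.3]
width: 55.3
gripper_force: 0.0
```

Emit:
arm_command(
  series=[65,0,0,0,0,65,0,0,-0.5,0,65,0,0,-1.5,0,65,0,0,-3,0,65,0,0,-5,0],
)

```text
clock: 11.88
eef_pos: [582.2, -255.0, 81.5]
tool_rot: [-3.14, -0.001, 1.63]
force: [0.3, -0.8, 0.1]
width: 55.7
gripper_force: 0.0
```

Emit:
arm_command(
  series=[65,0,0,-4,0,65,0,0,-8,0,65,-3,-2,-12,0,65,-6,-5,-12,0,65,-9,-8,-12,0],
)

```text
clock: 12.3
eef_pos: [517.4, -343.4, 205.5]
tool_rot: [3.135, 0.004, 1.633]
force: [-1.0, -1.8, -1.0]
width: 55.6
gripper_force: 0.0
```

```bash
python3 -c "
from h import *
T=((0,120,60),(9,255,255))
p,d=viewer.get_image('top');a=p
print('top',scraper('top',p,(350,170,440,270),51));m=mask(p,(8,60,60),(25,255,255),(235,200,285,245));print('mat',rect('top',m,106))
p,d=viewer.get_image('scene');print('scene',scraper('scene',p,(240,240,350,350),51));m=mask(p,(8,60,60),(25,255,255),(360,212,402,247));print('mat',rect('scene',m,106))
print(rect('scene',mask(p,(11,60,60),(25,255,255),(240,240,350,350)),51))
cv2.imwrite('pics/c8.png',np.hstack([cv2.resize(a[150:310,300:460],(400,400)),cv2.resize(p[220:370,230:380],(400,400))])[:,:,::-1])
s=monitor.read_state();print(s['clock'],s['eef_pos'],s['force'])"
```

```text
top (array([ 666.36079822, -189.41612665]), array([ 488.28278919, -198.21836114]), array([-0.99878062, -0.04936882]), np.float64(-177.17022467988807))
mat (array([555.9, 131.6]), 87.7, 87.1, 28.84)
scene (array([ 492.78606449, -190.94092043]), array([ 674.50007216, -201.42915654]), array([ 0.99833845, -0.05762247]), np.float64(-3.3033539105261713))
mat (array([558. , 129.7]), 87.0, 86.0, 51.69)
(array([ 578.2, -200.1]), 159.2, 55.3, -86.64)
12.4 [ 508.61665421 -351.01525096  203.85520199] [-0.66179989 -0.84142739 -0.42342971]
```

View pics/c8.png

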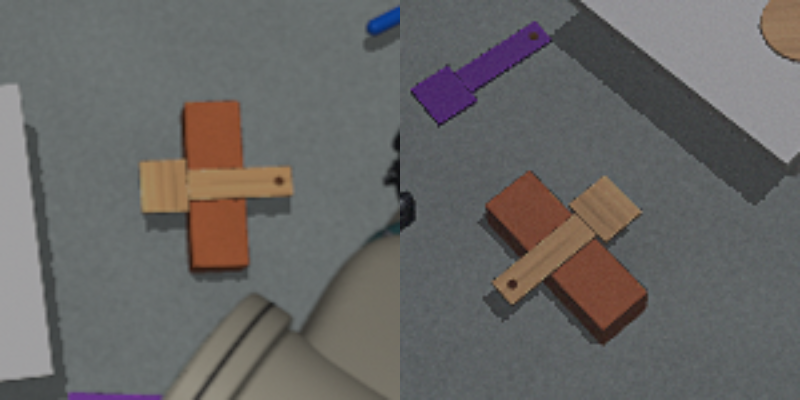

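The pictures show the scraper flat and straight across the brick's middle: centre (578,-200), angle -86.6°, both ends overhanging. The mat has not moved and the gripper is clear, so I'm handing in.

```bash
python3 -c "
from cell import workorder
print(workorder.finish_job())"
```

```text
the job is handed in; nothing more can be done
None
```

The job is handed in at about 12.4 s of the 61 s: the scraper was slid to a 50 mm overhang, taken by its handle from above, and laid flat and square across the middle of the brick with both ends sticking out, and the mat did not move.

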